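# Ready the dust box for filing work

### The job

Get the dust box ready for filing: swing its clear hood up past its spring's over-centre point and let go, so that it stays fully open by itself. Take the whetstone out of the box and lay it on the middle of the grey felt pad, lay every file that is on the bench flat on the floor of the box, none piled on another, and, when all that is done, fold the stiff side flap up until it stands upright. Leave everything else on the bench where it is.

Things in the scene. Friction and masses are not known exactly. Their poses are not given: they have to be found in the camera images.
- dustbox: Fixed low aluminium tray (the dust box), outside 190 (x) x 240 (y) x 36 mm high, walls 5 mm, floor 5 mm thick. Origin: centre of its underside, on the bench. Its +x side is the far side, where the hood is hinged; its +y side carries the flap. Yaw within 0.1 rad.
- hood (a joint): Angle of the clear hood, rad: 0 shut, 1.75 fully open against its stop (leaning back away from the robot). The hood is a shell 190 x 240 x 70 mm high of clear sheet with top, front and -y side; 0.35 kg. Its spring pushes it shut below about 1.1 rad and open above it; starting to lift takes about 3.5 N at the handle, and released anywhere above about 1.2 rad it swings on to the stop and stays.
- hood_hinge (a point): On the hood's hinge line, in the middle of its length; the line runs along the box's y axis, 40 mm above the bench and 95 mm from the box's centre towards box +x. Axes turn with the hood; when shut they are parallel to the box's.
- hood_handle (a point): Middle of the hood's handle: a round steel bar 12 mm thick, 110 mm long, parallel to the hinge, standing 40 mm off the hood's front face on two side arms. In the hood's own frame it is at (-230, 0, +45) mm from the hinge. It can be pinched from straight above and turns between the fingers while the hood swings.
- flap (a joint): Angle of the stiff side flap, rad: 0 = level, sticking out from the box's +y side; 1.571 = upright; it can be folded past upright to 2.3, inwards over the box. It stays at any angle it is left at; moving it takes about 2.5 N at the grip.
- flap_hinge (a point): On the flap's hinge line, middle of its length; the line runs along the box's x axis, 126 mm from the box's centre towards box +y and 38 mm above the bench. Axes turn with the flap.
- flap_grip (a point): Middle of the flap's steel grip bar, 12 mm thick, 90 mm long, parallel to the hinge and 125 mm from it; the wooden panel (170 mm wide, 5 mm thick) reaches 85 mm from the hinge, which leaves a 34 mm gap between panel and bar. It can be pinched from straight above and turns between the fingers.
- whetstone: Grey whetstone, 100 (x) x 34 (y) x 24 mm, 0.2 kg, lying in the dust box at the start. Origin: centre of its underside, x along its length.
- whetstone_mid (a point): The middle of the whetstone, 12 mm above its underside.
- pad: Fixed grey felt pad, 130 x 100 x 4 mm, flat on the bench. Origin: centre of its underside.
- file0: A file (2 to 4 of the four are present), 145 mm long: wooden handle 75 x 20 x 20 mm (from -70 to +5 mm along x) and steel blade 70 x 14 x 5 mm (from +5 to +75 mm), undersides flush; 70 g. Origin: underside, near mid-length; x points to the blade's tip.
- file0_mid (a point): Point on that file's axis 10 mm above its origin (half the handle's height).
- file1: A file (2 to 4 of the four are present), 145 mm long: wooden handle 75 x 20 x 20 mm (from -70 to +5 mm along x) and steel blade 70 x 14 x 5 mm (from +5 to +75 mm), undersides flush; 70 g. Origin: underside, near mid-length; x points to the blade's tip.
- file1_mid (a point): Point on that file's axis 10 mm above its origin (half the handle's height).
- file2: A file (2 to 4 of the four are present), 145 mm long: wooden handle 75 x 20 x 20 mm (from -70 to +5 mm along x) and steel blade 70 x 14 x 5 mm (from +5 to +75 mm), undersides flush; 70 g. Origin: underside, near mid-length; x points to the blade's tip.
- file2_mid (a point): Point on that file's axis 10 mm above its origin (half the handle's height).
- file3: A file (2 to 4 of the four are present), 145 mm long: wooden handle 75 x 20 x 20 mm (from -70 to +5 mm along x) and steel blade 70 x 14 x 5 mm (from +5 to +75 mm), undersides flush; 70 g. Origin: underside, near mid-length; x points to the blade's tip.
- file3_mid (a point): Point on that file's axis 10 mm above its origin (half the handle's height).
- jar: Bystander: glass jar with brass cap, 70 mm across, 95 mm tall. Origin: as it stands or lies, at its underside.
- brushpot: Bystander: blue ceramic cup, 72 mm across, 85 mm tall. Origin: as it stands or lies, at its underside.
- mallet: Bystander: hammer, 200 mm long, lying. Origin: as it stands or lies, at its underside.
- driver: Bystander: screwdriver, 170 mm long, lying. Origin: as it stands or lies, at its underside.
- sponge: Bystander: yellow sponge block 100 x 65 x 35 mm. Origin: as it stands or lies, at its underside.
- tin: Bystander: plain steel can, 60 mm across, 60 mm tall. Origin: as it stands or lies, at its underside.
Mind the look-alikes: they are no part of the job. Of the things that look like the pad, the smaller one is meant. Leave any pink look-alike of the file0 alone.

How it is judged:
By the outcome, as a careful person would: the job done as asked, in the order asked, and still so for the second after the job is handed in, with the robot touching nothing.
Of file0, file1, file2, file3 only 2 to 4 are there at a start; the rules pass over those that are not, and their reading is None.
At some moment in a run one of file0, file1, file2, file3 may be knocked a few centimetres aside while the robot is not near it.
Once in a run the grip may slacken for a moment while it holds something.
It also fails if it takes over 210 s, if anything falls off the work surface, if the arm or the gripper's body presses on something with over 40 N, if the wrist force passes 120 N, or if a joint passes its speed limit or range.

### The arm

A 6-joint arm with a two-finger parallel gripper is mounted at the origin on the work surface. World frame = base frame: x ahead of the robot, y to its left, z up, the work surface at z = 0. Lengths are in m, angles in rad, forces in N, time in s.
With the tool pointing down it reaches from about 0.3 to 0.875 m from the base axis. Payload 6.4 kg.
Tool frame: the origin (TCP) lies at the centre of the arm's flange, where the gripper is bolted on; the fingertips stand 173 mm ahead of it and the grasp point (between the pads) lies 155 mm ahead of it; z points along the fingers, y is the line along which they close (so a half turn about z gives the same grasp; the last joint's range is limited). The gripper opens to 85 mm and grips with 20 to 120 N. Pads are 22 mm wide; open, the fingers measure 114 mm over their backs; the gripper's body (76 mm by 85 mm) begins 54 mm behind the grasp point. The pads swing forward as they close: fully open they stand 13 mm farther back than shut.
Start: joints at [1.142, 0.181, 1.607, -0, 1.354, -0.206], TCP at [0.127, 0.561, 0.405] pointing down, gripper open.
Joint ranges: [-2.99, 2.99], [-0.89, 2.07], [0.3, 2.58], [-1.14, 4.28], [0, 2.63], [-3.12, 3.12]. Speed limits (rad/s): [2.57, 2.57, 3.01, 3.14, 3.14, 3.14].

### API

Orientations are given as a unit quaternion [w, x, y, z].
In Python, from bench import status, imaging, order, look_for, trace, tip_of gives the robot as it stands. The module is installed in compiled form; this text tells all that it offers.
- The arm moves only by the tool move_arm, never from a script. Its argument "plan" is a list that holds one entry, the list of rows, each a list of 4 numbers: the shift along the tool's x, y, z in m, then the turn about the tool's z in degrees. In form: [[[x, y, z, twist], ...]]. A call has 1 to 12 rows; each row shifts and turns the commanded pose from where the row before left it, along the tool's axes as they then stand; what a row does not reach is not made up. A row lasts 1/12 s, in which the tool goes at most 41.7 mm and 7.16 degrees, less where a joint would pass 70% of its speed; a pose out of reach is approached as far as the arm can. A call with a gripper value outside its range is refused whole. "fingers" is the finger opening in m, from 0 to 0.0854, set as the call begins (left out, the last holds). The fingers move at their own pace and stop on an object; the grip force is fixed at half the most. Time passes only in rows, so rows that do not move let the fingers close. It gives the time, the measured TCP pose, the force, the opening and the grip force at its end, in the units of the state.
- status.sense(): the state, without advancing time (a new reading comes with each control period).
- imaging.camera(name): name is "side" or "top" or "wrist"; returns the picture (420x560x3 uint8, red, green, blue); there is no depth.
- imaging.camera_info(name): a dict with "vfov" (degrees; the focal length in pixels is half the picture's height over the tangent of half this angle, whatever the lens; pixels are square), "cx", "cy" (the principal point, pixels), "R" (3x3) and "t" (3): a world point X has camera coordinates R X + t. Camera axes: x right, y down, z forward; pixel columns grow to the right and rows downward; lengths in m; the calibration is good to about 2 mm. A picture is of the moment at which its call begins: read the wrist's pose just before it. camera_info takes no time and is no camera call; for the wrist camera it gives the pose at the moment of the call.
- order.job_done(): hands the job in; it is judged then, once.
Trained networks look in the newest picture that a camera, given by its name, has taken for a name from the list of things; names that differ only in an ending like _2 or _b are one class to them, and where a whole thing is asked for, a point or a joint stands for the part that bears it (a point fixed in the world has none). Each returns a list of dicts, best first, with "confidence" (0 to 1); they miss things now and then, are a little off and sometimes report something else, mostly with a low value. They report only what shows in the picture. A call takes as long as a camera call. They do not tell look-alikes from the thing itself.
- look_for(name, camera): "centre" ([x, y, z] in m, in the coordinates of the camera as it stood for that picture, good to about 4 mm: the middle of the surface that is visible of it).
- trace(name, camera): "mask" (420x560 bool, what is visible of it).
- tip_of(name, camera): "centre" ([x, y, z] in m, in the coordinates of the camera as it stood for that picture, good to about 4 mm: a listed point, or the origin of a listed thing).
The state is a dict: "time_s": time; "joint_pos": joint angles; "dq": joint speeds; "joint_efforts": joint torques, N m; "ee_pos": TCP position; "orientation": TCP orientation; "ft_force": force on the tool from outside, world axes, zero at the start; "moment": the same for the moment, N m; "width": opening from 0.0 (shut) to 1.0 (fully open); "finger_force": force on a finger pad.
Only numpy, scipy, OpenCV 4.12 (cv2) and the standard library are available. Lean on these libraries where they do the work, as an engineer would, in place of code of your own. Each camera call takes 0.05 s, during which the arm holds its last target. There are 200 camera calls.

## Working session

There is one attempt and no reset: what is moved stays moved. The work goes in short steps, Python scripts to look and compute and a tool call to move; the robot and the scene stay as the last step left them, time stands still between calls to the robot, and variables do not carry over. Pictures are saved under pics/ and viewed, at most 14 in all, crops included, and the job is handed in when it is done.

Besides the shell and the picture viewer there is one more tool, called after "Emit:" by a JSON object that holds its "fn" and its "kwargs". move_arm: Moves the arm, as the interface text tells. Its arguments: {"type":"object","properties":{"plan":{"type":"array"},"fingers":{"type":"number"}},"required":["plan"]}

```bash
mkdir -p pics; cat > h.py <<'E'
import numpy as np, cv2
from bench import status, imaging, order, look_for, trace, tip_of
def shot(c,fn=None):
    im=imaging.camera(c)
    if fn: cv2.imwrite('pics/'+fn,im[:,:,::-1])
    return im
def w(p,c):
    i=imaging.camera_info(c); return np.array(i['R']).T@(np.array(p)-np.array(i['t']))
def pix(X,c):
    i=imaging.camera_info(c); f=210/np.tan(np.radians(i['vfov'])/2)
    q=np.array(i['R'])@np.array(X)+np.array(i['t']); return (f*q[:2]/q[2]+[i['cx'],i['cy']]).round(0)
def ray(px,c,z):
    i=imaging.camera_info(c); f=210/np.tan(np.radians(i['vfov'])/2)
    R=np.array(i['R']);o=-R.T@np.array(i['t']);d=R.T@np.array([(px[0]-i['cx'])/f,(px[1]-i['cy'])/f,1]);return o+d*(z-o[2])/d[2]
def find(n,c,fn=tip_of):
    for d in fn(n,c)[:5]:
        X=w(d['centre'],c); print(fn.__name__,n,c,round(d['confidence'],2),X.round(3),pix(X,c))
E
python3 - <<'E'
from h import *
s=status.sense();print({k:np.round(v,3) for k,v in s.items()})
for c in('top','side'):
    shot(c,c+'0.png')
    for n in('dustbox','hood_hinge','hood_handle','flap_hinge','flap_grip','whetstone_mid','pad','file0_mid','file1_mid','file2_mid','file3_mid'):find(n,c)
    i=imaging.camera_info(c);print(c,i['vfov'],-np.array(i['R']).T@np.array(i['t']))
E
```

```text
{'time_s': np.float64(0.0), 'joint_pos': array([ 1.142,  0.182,  1.608,  0.   ,  1.354, -0.206]), 'dq': array([0.001, 0.002, 0.002, 0.001, 0.002, 0.   ]), 'joint_efforts': array([-1.0000e-03, -4.4488e+01, -3.5133e+01, -1.0000e-03,  9.0000e-03,
       -0.0000e+00]), 'ee_pos': array([0.127, 0.561, 0.404]), 'orientation': array([-0.   ,  0.111,  0.994, -0.001]), 'ft_force': array([ 0.469, -0.682, -0.361]), 'moment': array([0.011, 0.028, 0.002]), 'finger_force': np.float64(0.0), 'width': np.float64(1.0)}
call dustbox top 0.74 [ 0.598  0.143 -0.002] [221. 184.]
call hood_handle top 0.88 [0.459 0.133 0.083] [219. 223.]
call flap_hinge top 0.94 [0.587 0.267 0.04 ] [180. 184.]
call flap_hinge top 0.55 [ 0.506 -0.219  0.007] [332. 213.]
call flap_grip top 0.69 [0.581 0.383 0.089] [138. 182.]
call whetstone_mid top 0.69 [ 0.487 -0.3    0.005] [357. 219.]
call pad top 0.81 [ 0.393 -0.528  0.001] [429. 250.]
call pad top 0.64 [ 0.665 -0.211 -0.001] [329. 166.]
call file0_mid top 0.69 [ 0.295 -0.319  0.012] [365. 280.]
call file0_mid top 0.65 [ 0.52  -0.384  0.01 ] [384. 209.]
call file1_mid top 
[... 627 characters left out ...]
 172.]
call pad side 0.79 [ 0.395 -0.527 -0.002] [335. 155.]
call pad side 0.71 [ 0.668 -0.206 -0.005] [235. 197.]
call pad side 0.29 [ 0.505 -0.218  0.012] [289. 197.]
call file0_mid side 0.59 [ 0.293 -0.315  0.013] [363. 187.]
call file0_mid side 0.57 [ 0.518 -0.384  0.011] [294. 168.]
call file0_mid side 0.56 [ 0.612 -0.472 -0.003] [271. 156.]
call file1_mid side 0.64 [0.593 0.141 0.   ] [227. 282.]
call file2_mid side 0.34 [0.419 0.411 0.001] [278. 404.]
call file3_mid side 0.73 [ 0.506 -0.218  0.012] [289. 197.]
call file3_mid side 0.28 [ 0.669 -0.21   0.001] [235. 195.]
call file3_mid side 0.21 [ 0.614 -0.474 -0.004] [270. 156.]
side 51.03269275357142 [0.35336054 0.83502018 0.75092353]
```

View pics/top0.png

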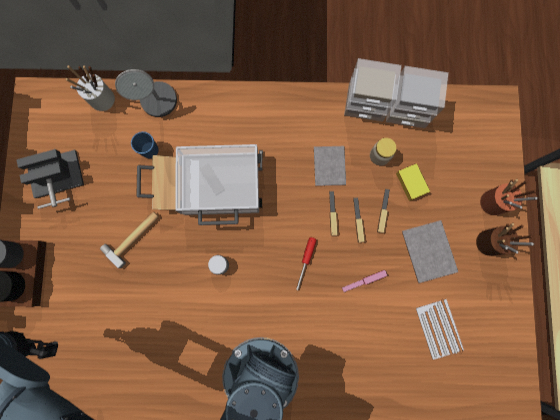

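View pics/side0.png

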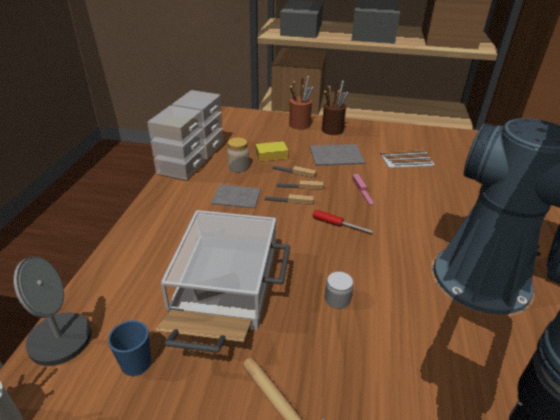

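The top view shows three wooden-handled files at (334,213), (359,220) and (384,210). The pink look-alike is at (365,282) and a red screwdriver is at (307,250). There are two grey pads: the smaller at (330,166) and the larger at (430,250). I choose the three wooden files and the smaller pad. The stone shows dimly in the box at (212,178). The side view shows the flap tilted up slightly. Next is the close crop, plus the numbers for the first move.

```bash
cat >> h.py <<'E'
def yang():
    s=status.sense();a,b,c,d=s['orientation']
    R=np.array([[1-2*(c*c+d*d),2*(b*c-a*d),2*(b*d+a*c)],[2*(b*c+a*d),1-2*(b*b+d*d),2*(c*d-a*b)],[2*(b*d-a*c),2*(c*d+a*b),1-2*(b*b+c*c)]])
    return np.degrees(np.arctan2(R[1,1],R[0,1])),R,s
def go(X,ang=None):
    """X: grasp-point target; ang: wanted world angle (deg) of tool y; prints twist and then shift in the turned tool axes"""
    a,R,s=yang(); tw=0 if ang is None else (a-ang+90)%180-90
    b=np.radians(a-tw); y=np.array([np.cos(b),np.sin(b),0]);z=np.array([0,0,-1.]);x=np.cross(y,z)
    d=np.array(X)+[0,0,.155]-s['ee_pos']
    print('go yang %.1f twist %.1f shift'%(a,tw),np.array([x@d,y@d,z@d]).round(4),'q1,q6',s['joint_pos'][[0,5]].round(2),'t',round(s['time_s'],2))
E
python3 - <<'E'
from h import *
im=cv2.imread('pics/top0.png');cv2.imwrite('pics/c1.png',cv2.resize(im[140:300,290:460],None,fx=3.5,fy=3.5,interpolation=cv2.INTER_CUBIC))
go([.4615,.1365,.17],2.2)
E
```

```text
go yang 77.2 twist 75.0 shift [-0.4368  0.3179  0.0797] q1,q6 [ 1.14 -0.21] t 1.2
```

View pics/c1.png

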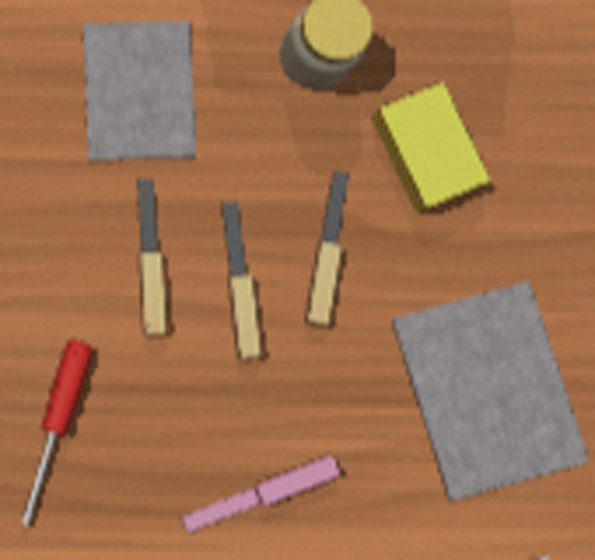

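The crop confirms three wooden files, the pink look-alike, the smaller pad at upper left and the larger one at lower right. Now I move to above the hood handle.

Emit:
{"fn": "move_arm", "kwargs": {"plan": [[[0,0,0,7.1],[0,0,0,7.1],[0,0,0,7.1],[0,0,0,7.1],[0,0,0,7.1],[0,0,0,7.1],[0,0,0,7.1],[0,0,0,7.1],[0,0,0,7.1],[0,0,0,7.1],[0,0,0,4.0]]], "fingers": 0.04}}

```text
time_s: 2.12
ee_pos: [0.1271, 0.5608, 0.4047]
orientation: [-0.0, 0.695, 0.719, 0.0]
ft_force: [0.3, -0.8, -0.2]
width: 0.468
finger_force: 0.0
```

Emit:
{"fn": "move_arm", "kwargs": {"plan": [[[-0.03,0.022,0,0],[-0.03,0.022,0,0],[-0.03,0.022,0,0],[-0.03,0.022,0,0],[-0.03,0.022,0,0],[-0.03,0.022,0,0],[-0.03,0.022,0,0],[-0.03,0.022,0,0],[-0.03,0.022,0,0],[-0.03,0.022,0,0],[-0.03,0.022,0,0],[-0.03,0.022,0,0]]]}}

```text
time_s: 3.12
ee_pos: [0.4056, 0.2097, 0.405]
orientation: [0.0, 0.693, 0.721, 0.0]
ft_force: [0.6, 0.1, 0.3]
width: 0.469
finger_force: 0.0
```

Emit:
{"fn": "move_arm", "kwargs": {"plan": [[[-0.025,0.018,0.02,0],[-0.025,0.018,0.02,0],[-0.025,0.016,0.02,0],[0,0,0.02,0],[0,0,0,0],[0,0,0,0]]]}}

```text
time_s: 3.62
ee_pos: [0.4593, 0.1383, 0.324]
orientation: [-0.001, 0.693, 0.72, -0.001]
ft_force: [-1.3, 0.2, 0.5]
width: 0.466
finger_force: 0.0
```

```bash
python3 - <<'E'
from h import *
go([.4615,.1365,.085],2.2)
for c in('wrist','top'):
    shot(c,c+'1.png')
    for n in('hood_handle','hood_hinge'):find(n,c)
print(pix([.4615,.1365,.085],'wrist'))
E
```

```text
go yang 2.2 twist -0.0 shift [-0.0019  0.0021  0.084 ] q1,q6 [0.04 0.01] t 3.62
call hood_handle wrist 0.81 [0.463 0.133 0.089] [278. 231.]
call hood_handle top 0.93 [0.461 0.137 0.086] [217. 222.]
call hood_handle top 0.18 [0.599 0.144 0.001] [220. 183.]
call hood_hinge top 0.52 [0.587 0.267 0.039] [180. 184.]
[275. 224.]
```

View pics/wrist1.png

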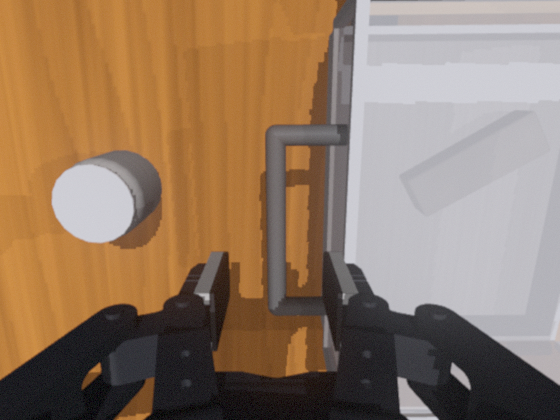

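The wrist view shows the bar (column 277) between the fingers (about 215 and 335), with room to the hood face. I descend and pinch.

Emit:
{"fn": "move_arm", "kwargs": {"plan": [[[-0.002,0.002,0.02,0],[0,0,0.02,0],[0,0,0.02,0],[0,0,0.015,0],[0,0,0.008,0],[0,0,0,0],[0,0,0,0]]]}}

```text
time_s: 4.5
ee_pos: [0.4614, 0.137, 0.2421]
orientation: [-0.0, 0.693, 0.721, -0.001]
ft_force: [-4.3, -0.3, 1.7]
width: 0.467
finger_force: 1.5
```

Emit:
{"fn": "move_arm", "kwargs": {"plan": [[[0,0,0,0],[0,0,0,0],[0,0,0,0],[0,0,0,0],[0,0,0,0],[0,0,0,0]]], "fingers": 0.0}}

```text
time_s: 5.0
ee_pos: [0.46, 0.1368, 0.2419]
orientation: [-0.002, 0.693, 0.721, -0.002]
ft_force: [-13.9, -0.8, 13.7]
width: 0.118
finger_force: 58.5
```

```bash
python3 - <<'E'
from h import *
s=status.sense();print(s['ee_pos'],s['ft_force'])
r=np.hypot(.23,.045);a0=np.arctan2(.045,.23)
th=np.linspace(0,1.6,25)
p=np.c_[-r*np.cos(a0+th),r*np.sin(a0+th)]
print((np.diff(p,axis=0)*1000).round(1).tolist())
E
```

```text
[0.45997449 0.13680259 0.24189147] [-13.92038888  -0.7973942   13.69425329]
[[3.5, 15.2], [4.5, 15.0], [5.5, 14.6], [6.5, 14.2], [7.4, 13.8], [8.3, 13.2], [9.2, 12.7], [10.0, 12.0], [10.8, 11.3], [11.5, 10.6], [12.2, 9.8], [12.8, 9.0], [13.4, 8.1], [13.9, 7.2], [14.3, 6.2], [14.7, 5.3], [15.0, 4.3], [15.3, 3.3], [15.5, 2.2], [15.6, 1.2], [15.6, 0.2], [15.6, -0.9], [15.5, -1.9], [15.3, -2.9]]
```

Emit:
{"fn": "move_arm", "kwargs": {"plan": [[[0,0.0035,-0.015,0],[0,0.0045,-0.015,0],[0,0.0055,-0.0145,0],[0,0.0065,-0.014,0],[0,0.0075,-0.014,0],[0,0.0085,-0.013,0],[0,0.009,-0.0125,0],[0,0.01,-0.012,0]]]}}

```text
time_s: 5.67
ee_pos: [0.5128, 0.1392, 0.3509]
orientation: [-0.006, 0.693, 0.721, -0.006]
ft_force: [-25.4, -1.5, 15.2]
width: 0.115
finger_force: 58.9
```

Emit:
{"fn": "move_arm", "kwargs": {"plan": [[[0,0.011,-0.0115,0],[0,0.0115,-0.0105,0],[0,0.012,-0.01,0],[0,0.013,-0.009,0],[0,0.0135,-0.008,0],[0,0.014,-0.007,0],[0,0.0145,-0.006,0],[0,0.0145,-0.0055,0]]]}}

```text
time_s: 6.33
ee_pos: [0.6209, 0.1439, 0.4222]
orientation: [0.0, 0.693, 0.721, 0.001]
ft_force: [-4.1, 5.1, 5.2]
width: 0.113
finger_force: 62.3
```

Emit:
{"fn": "move_arm", "kwargs": {"plan": [[[0,0.015,-0.0045,0],[0,0.0155,-0.003,0],[0,0.0155,-0.002,0],[0,0.0155,-0.001,0],[0,0.0155,0,0],[0,0.0155,0.001,0],[0,0.0155,0.002,0],[0,0.0155,0.003,0],[0,0,0,0]]]}}

```text
time_s: 7.08
ee_pos: [0.7461, 0.1492, 0.4244]
orientation: [0.0, 0.693, 0.721, 0.003]
ft_force: [2.0, 6.4, 4.0]
width: 0.113
finger_force: 60.5
```

Emit:
{"fn": "move_arm", "kwargs": {"plan": [[[0,0,0,0],[0,0,0,0],[0,0,-0.02,0],[0,0,-0.03,0],[0,0,-0.03,0],[0,-0.04,0,0],[0,-0.04,0,0],[0,-0.04,0,0],[0,-0.04,0,0],[0,-0.04,0,0],[0,-0.04,0,0],[0,-0.04,0,0]]], "fingers": 0.06}}

```text
time_s: 8.08
ee_pos: [0.4619, 0.1363, 0.5034]
orientation: [0.0, 0.693, 0.721, -0.0]
ft_force: [-0.4, 1.3, 0.4]
width: 0.703
finger_force: 0.0
```

```bash
python3 - <<'E'
from h import *
a,R,s=yang();print(s['ee_pos'],a)
for c in('wrist','top','side'):
    shot(c,c+'2.png')
    for n in('hood_handle','whetstone_mid','dustbox','flap_hinge'):find(n,c)
    for d in trace('whetstone',c)[:2]:
        m=d['mask'].astype(np.uint8);ct=max(cv2.findContours(m,0,2)[0],key=cv2.contourArea)
        bx=cv2.boxPoints(cv2.minAreaRect(ct));print(c,d['confidence'],m.sum(),[ray(b,c,.029)[:2].round(3).tolist() for b in bx],bx.round().tolist())
E
```

```text
[0.46188179 0.13627361 0.50344966] 2.212102843490316
call hood_handle wrist 0.29 [0.604 0.166 0.004] [389. 138.]
call whetstone_mid wrist 0.76 [0.609 0.169 0.019] [393. 137.]
call dustbox wrist 0.92 [0.597 0.142 0.003] [376. 156.]
call flap_hinge wrist 0.95 [0.591 0.266 0.041] [392.  50.]
wrist 0.6 2632 [[0.555, 0.158], [0.642, 0.213], [0.665, 0.182], [0.577, 0.125]] [[348.0, 144.0], [425.0, 101.0], [440.0, 128.0], [363.0, 172.0]]
call hood_handle top 0.9 [0.777 0.151 0.26 ] [208.  99.]
call whetstone_mid top 0.68 [0.609 0.169 0.02 ] [212. 179.]
call dustbox top 0.76 [ 0.599  0.142 -0.003] [221. 184.]
call hood_handle side 0.76 [0.775 0.155 0.254] [131. 186.]
call whetstone_mid side 0.95 [0.608 0.172 0.02 ] [216. 285.]
call dustbox side 0.72 [0.593 0.142 0.   ] [226. 283.]
call flap_hinge side 0.88 [0.593 0.272 0.038] [208. 315.]
call flap_hinge side 0.35 [ 0.484 -0.301  0.003] [300. 185.]
side 0.81 818 [[0.66, 0.185], [0.572, 0.128], [0.547, 0.18], [0.632, 0.233]] [[192.0, 283.0], [236.0, 271.0], [241.0, 289.0], [197.0, 301.0]]
side 0.49 7763 [[0.904, 0.236], [1.043, -0.356], [0.709, -0.202], [0.684, 0.295]] [[79.0, 283.0], [137.0, 151.0], [221.0, 187.0], [162.0, 320.0]]
```

View pics/wrist2.png

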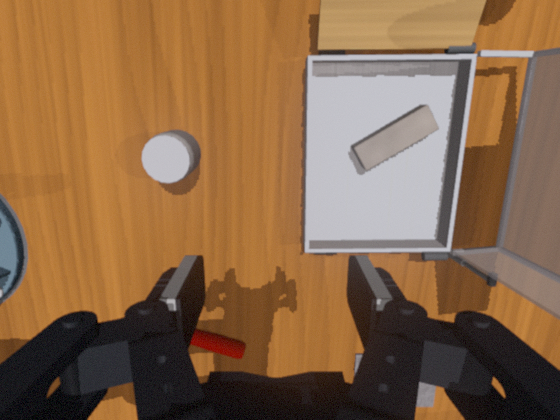

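The wrist view shows the hood swung back and the open box, with the stone from (350,150) to (438,115). The handle is at (0.776, 0.153, 0.257), so the hood is fully open on its stop. Next is the stone.

Emit:
{"fn": "move_arm", "kwargs": {"plan": [[[0,0,0.015,7],[0,0,0.015,7],[0,0,0.015,7],[0,0,0.015,7],[0,0,0.015,7],[0,0,0.015,7],[0,0,0.015,7],[0,0,0.015,7],[0,0,0.015,4]]], "fingers": 0.056}}

```text
time_s: 9.73
ee_pos: [0.4643, 0.1367, 0.3681]
orientation: [0.0, 0.962, 0.275, 0.0]
ft_force: [-0.1, 0.6, 0.5]
width: 0.656
finger_force: 0.0
```

Emit:
{"fn": "move_arm", "kwargs": {"plan": [[[0.03,0.01,0,0],[0.03,0.01,0,0],[0.03,0.01,0,0],[0.03,0.01,0.02,0],[0.022,0.01,0.03,0],[0,0,0.03,0],[0,0,0.02,0],[0,0,0,0],[0,0,0,0]]]}}

```text
time_s: 10.48
ee_pos: [0.6107, 0.17, 0.2674]
orientation: [-0.0, 0.961, 0.278, -0.002]
ft_force: [0.2, -0.9, 1.0]
width: 0.657
finger_force: 0.0
```

```bash
python3 - <<'E'
from h import *
go([.609,.1695,.026],-57.7)
shot('wrist')
find('whetstone_mid','wrist')
for d in trace('whetstone','wrist')[:1]:
        m=d['mask'].astype(np.uint8);ct=max(cv2.findContours(m,0,2)[0],key=cv2.contourArea)
        bx=cv2.boxPoints(cv2.minAreaRect(ct));print(d['confidence'],m.sum(),[ray(b,'wrist',.029)[:2].round(3).tolist() for b in bx])
E
```

```text
go yang -57.8 twist -0.1 shift [-0.0017 -0.0004  0.0864] q1,q6 [0.08 1.09] t 10.48
call whetstone_mid wrist 0.68 [0.611 0.165 0.018] [279. 221.]
0.95 8742 [[0.558, 0.158], [0.646, 0.211], [0.664, 0.182], [0.578, 0.125]]
```

Emit:
{"fn": "move_arm", "kwargs": {"plan": [[[0,0,0.025,0],[0,0,0.025,0],[0,0,0.02,0],[0,0,0.01,0],[0,0,0.006,0],[0,0,0,0],[0,0,0,0]]]}}

```text
time_s: 11.22
ee_pos: [0.6119, 0.1702, 0.1842]
orientation: [0.0, 0.961, 0.278, 0.001]
ft_force: [0.4, -0.4, 0.2]
width: 0.652
finger_force: 0.0
```

Emit:
{"fn": "move_arm", "kwargs": {"plan": [[[0,0,0,0],[0,0,0,0],[0,0,0,0],[0,0,0,0],[0,0,0,0],[0,0,0,0]]], "fingers": 0.0}}

```text
time_s: 11.72
ee_pos: [0.6121, 0.1702, 0.1846]
orientation: [0.0, 0.961, 0.278, 0.002]
ft_force: [-0.5, -0.2, 6.9]
width: 0.386
finger_force: 61.3
```

Emit:
{"fn": "move_arm", "kwargs": {"plan": [[[0,0,-0.015,0],[0,0,-0.03,0],[0,0,-0.03,0],[0,0,-0.03,0],[0,0,-0.03,0],[0,0,0,0]]]}}

```text
time_s: 12.22
ee_pos: [0.6131, 0.1704, 0.3262]
orientation: [0.001, 0.961, 0.278, 0.006]
ft_force: [2.5, -0.1, -1.2]
width: 0.384
finger_force: 60.4
```

```bash
python3 - <<'E'
from h import *
a,R,s=yang();print(a,s['width'],s['finger_force'])
shot('top','top3.png')
find('pad','top',look_for);find('pad','top')
for n in('pad','file0'):
  for d in trace(n,'top')[:5]:
    m=d['mask'].astype(np.uint8);ct=max(cv2.findContours(m,0,2)[0],key=cv2.contourArea)
    r=cv2.minAreaRect(ct);bx=cv2.boxPoints(r);z=.004
    q=np.array([ray(b,'top',z)[:2] for b in bx]);e=[q[1]-q[0],q[2]-q[1]];print(n,d['confidence'],m.sum(),q.mean(0).round(3),[(np.hypot(*v).round(3),np.degrees(np.arctan2(v[1],v[0])).round(1)) for v in e])
go([.667,-.208,.1])
E
```

```text
-57.7534723537134 0.3836750117801973 60.400564670562744
call pad top 0.8 [ 0.389 -0.527  0.005] [429. 251.]
call pad top 0.79 [ 0.663 -0.21  -0.   ] [329. 166.]
call pad top 0.51 [0.62  0.304 0.055] [167. 172.]
call pad top 0.19 [ 0.503 -0.379  0.02 ] [383. 214.]
call pad top 0.95 [ 0.661 -0.211 -0.004] [329. 167.]
call pad top 0.58 [ 0.388 -0.531  0.001] [430. 252.]
pad 0.69 1170 [ 0.666 -0.211] [(np.float64(0.102), np.float64(-89.0)), (np.float64(0.128), np.float64(179.6))]
pad 0.67 2197 [ 0.392 -0.527] [(np.float64(0.133), np.float64(-70.8)), (np.float64(0.173), np.float64(-163.7))]
file0 0.73 211 [ 0.517 -0.384] [(np.float64(0.139), np.float64(-10.4)), (np.float64(0.021), np.float64(-98.7))]
file0 0.69 252 [ 0.508 -0.22 ] [(np.float64(0.022), np.float64(-85.4)), (np.float64(0.143), np.float64(-176.7))]
file0 0.63 219 [ 0.487 -0.301] [(np.float64(0.025), np.float64(-78.9)), (np.float64(0.134), np.float64(-170.7))]
file0 0.51 290 [ 0.295 -0.319] [(np.float64(0.148), np.float64(-67.7)), (np.float64(0.023), np.float64(-158.9))]
go yang -57.8 twist 0.0 shift [-0.1536  0.35    0.0609] q1,q6 [0.08 1.09] t 12.47
```

Emit:
{"fn": "move_arm", "kwargs": {"plan": [[[0,0,0,6.5],[0,0,0,6.5],[0,0,0,6.5],[0,0,0,6.5],[0,0,0,6.3],[0.01,0.035,0,0],[0.01,0.035,0,0],[0.01,0.035,0,0],[0.01,0.035,0,0],[0.01,0.035,0,0],[0.005,0.035,0,0],[0,0.035,0,0]]]}}

```text
time_s: 13.47
ee_pos: [0.6658, -0.0767, 0.3154]
orientation: [-0.0, 1.0, -0.001, -0.001]
ft_force: [-0.0, -0.4, -1.6]
width: 0.384
finger_force: 60.3
```

Emit:
{"fn": "move_arm", "kwargs": {"plan": [[[0,0.035,0,0],[0,0.035,0,0],[0,0.034,0,0],[0,0.03,0,0],[0,0,0.03,0],[0,0,0.03,0],[0,0,0.02,0],[0,0,0,0],[0,0,0,0]]]}}

```text
time_s: 14.22
ee_pos: [0.6645, -0.2085, 0.2344]
orientation: [-0.001, 1.0, -0.001, -0.003]
ft_force: [-0.4, -0.2, -2.1]
width: 0.384
finger_force: 60.3
```

```bash
python3 - <<'E'
from h import *
go([.668,-.209,.029],-90)
shot('wrist','wrist4.png');find('whetstone_mid','wrist');find('pad','wrist')
for n in('whetstone','pad'):
  for d in trace(n,'wrist')[:2]:
    m=d['mask'].astype(np.uint8);ct=max(cv2.findContours(m,0,2)[0],key=cv2.contourArea)
    r=cv2.minAreaRect(ct);print(n,d['confidence'],m.sum(),r)
E
```

```text
go yang -90.1 twist -0.1 shift [0.0035 0.0005 0.0504] q1,q6 [-0.47  1.1 ] t 14.22
call whetstone_mid wrist 0.97 [ 0.661 -0.209  0.071] [274. 289.]
whetstone 0.87 18067 ((275.0, 272.5), (211.0, 94.0), 90.0)
pad 0.63 18019 ((274.956298828125, 196.29159545898438), (185.7740020751953, 185.06689453125), 1.3971810340881348)
```

View pics/wrist4.png

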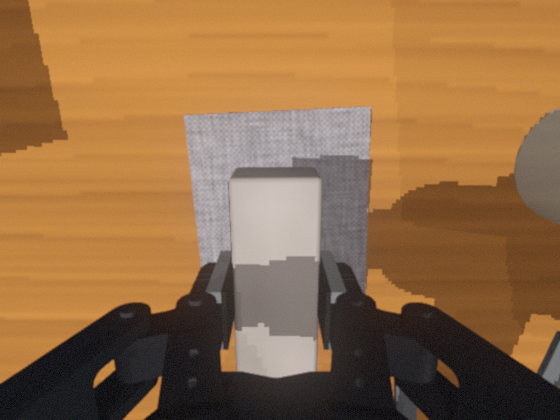

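The stone is held squarely between the fingers over the smaller pad (top corners at (185,115) and (371,107)). I shift a few mm, lower and release.

Emit:
{"fn": "move_arm", "kwargs": {"plan": [[[0.004,0,0.02,0],[0,0,0.015,0],[0,0,0.01,0],[0,0,0.005,0],[0,0,0,0],[0,0,0,0]]]}}

```text
time_s: 14.97
ee_pos: [0.6696, -0.2089, 0.1875]
orientation: [-0.0, 1.0, -0.001, -0.0]
ft_force: [-0.2, 0.8, -2.7]
width: 0.384
finger_force: 60.4
```

Emit:
{"fn": "move_arm", "kwargs": {"plan": [[[0,0,0,0],[0,0,0,0],[0,0,0,0],[0,0,0,0],[0,0,-0.02,0],[0,0,-0.03,0],[0,0,-0.04,0],[0,0,-0.04,0],[-0.04,0,-0.04,0],[-0.04,0,-0.02,0],[-0.04,0,0,0],[-0.04,0,0,0]]], "fingers": 0.056}}

```text
time_s: 15.97
ee_pos: [0.5219, -0.2087, 0.3683]
orientation: [0.001, 1.0, -0.0, 0.002]
ft_force: [-1.1, -0.3, -0.4]
width: 0.655
finger_force: 0.0
```

```bash
cat >> h.py <<'E'
def rects(n,c,z,k=5):
  for d in trace(n,c)[:k]:
    m=d['mask'].astype(np.uint8);ct=max(cv2.findContours(m,0,2)[0],key=cv2.contourArea)
    q=np.array([ray(b,c,z)[:2] for b in cv2.boxPoints(cv2.minAreaRect(ct))]);e=[q[1]-q[0],q[2]-q[1]]
    print(n,c,round(d['confidence'],2),m.sum(),q.mean(0).round(3),[(np.hypot(*v).round(3),(np.degrees(np.arctan2(v[1],v[0]))%180).round(1)) for v in e])
E
python3 - <<'E'
from h import *
a,R,s=yang();print(s['ee_pos'],a,s['time_s'])
for c in('wrist','top'):
    shot(c,c+'5.png');find('whetstone','wrist' if c=='wrist' else c);find('file0_mid',c);find('file0',c)
    rects('whetstone',c,.028,2);rects('pad',c,.004,2);rects('file0',c,.01)
E
```

```text
[ 0.521923   -0.20874803  0.36828925] -90.02227804776088 15.9667
call whetstone wrist 0.75 [ 0.657 -0.207 -0.001] [275.  15.]
call file0_mid wrist 0.57 [ 0.513 -0.381  0.005] [459. 187.]
call file0 wrist 0.94 [ 0.504 -0.216 -0.   ] [283. 198.]
call file0 wrist 0.86 [ 0.483 -0.306 -0.002] [374. 218.]
call file0 wrist 0.64 [ 0.513 -0.384 -0.002] [458. 188.]
call file0 wrist 0.17 [ 0.342 -0.134  0.003] [206. 344.]
whetstone wrist 0.59 3233 [ 0.643 -0.209] [(np.float64(0.033), np.float64(89.9)), (np.float64(0.054), np.float64(0.8))]
pad wrist 0.9 5675 [ 0.389 -0.478] [(np.float64(0.052), np.float64(89.9)), (np.float64(0.168), np.float64(12.1))]
pad wrist 0.71 7849 [ 0.638 -0.211] [(np.float64(0.098), np.float64(90.0)), (np.float64(0.077), np.float64(2.6))]
file0 wrist 0.96 2495 [ 0.497 -0.301] [(np.float64(0.023), np.float64(90.6)), (np.float64(0.13), np.float64(5.4))]
file0 wrist 0.93 2732 [ 0.507 -0.22 ] [(np.float64(0.019), np.float64(92.0)), (np.float64(0.148), np.float64(3.0))]
file0 wrist 0.55 3702 [ 0.518 -0.383] [(np.float64(0.146), np.float64(169.5)), (np.float64(0.028), np.floa
[... 858 characters left out ...]
np.float64(14.6))]
pad top 0.78 226 [ 0.688 -0.174] [(np.float64(0.082), np.float64(176.0)), (np.float64(0.033), np.float64(86.4))]
file0 top 0.78 267 [ 0.517 -0.384] [(np.float64(0.143), np.float64(169.1)), (np.float64(0.024), np.float64(80.7))]
file0 top 0.71 1735 [0.599 0.341] [(np.float64(0.14), np.float64(91.0)), (np.float64(0.178), np.float64(2.9))]
file0 top 0.65 176 [ 0.455 -0.305] [(np.float64(0.074), np.float64(179.4)), (np.float64(0.022), np.float64(91.0))]
file0 top 0.59 30 [ 0.527 -0.218] [(np.float64(0.006), np.float64(91.0)), (np.float64(0.036), np.float64(179.9))]
file0 top 0.5 228 [ 0.294 -0.317] [(np.float64(0.143), np.float64(113.6)), (np.float64(0.019), np.float64(22.5))]
```

View pics/wrist5.png

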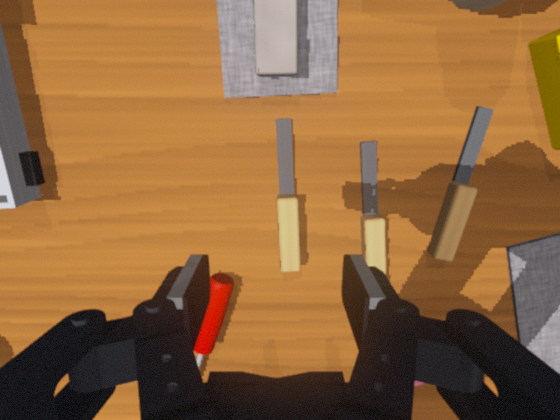

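The stone lies on the smaller pad, its near end at (277,75) and centred side to side. The files are at (288,195), (373,210) and (460,185), blades away from the robot. I take the first file.

Emit:
{"fn": "move_arm", "kwargs": {"plan": [[[-0.014,0.005,0.03,-3],[-0.014,0.006,0.03,0],[0,0,0.03,0],[0,0,0.03,0],[0,0,0.03,0],[0,0,0.02,0],[0,0,0.013,0],[0,0,0.008,0],[0,0,0,0],[0,0,0,0]]], "fingers": 0.045}}

```text
time_s: 17.5
ee_pos: [0.4957, -0.2208, 0.1754]
orientation: [0.0, 1.0, 0.026, 0.0]
ft_force: [-0.5, 0.0, 1.2]
width: 0.529
finger_force: 0.0
```

Emit:
{"fn": "move_arm", "kwargs": {"plan": [[[0,0,0,0],[0,0,0,0],[0,0,0,0],[0,0,0,0],[0,0,0,0],[0,0,0,0]]], "fingers": 0.0}}

```text
time_s: 18.0
ee_pos: [0.4961, -0.2211, 0.1765]
orientation: [0.001, 1.0, 0.026, 0.001]
ft_force: [-0.7, 0.6, 7.0]
width: 0.221
finger_force: 60.2
```

Emit:
{"fn": "move_arm", "kwargs": {"plan": [[[0,0,-0.01,0],[0,0,-0.03,0],[0,0,-0.03,0],[0,0,-0.03,0],[0,0,-0.02,0],[0,0,0,0]]]}}

```text
time_s: 18.5
ee_pos: [0.4968, -0.2214, 0.3008]
orientation: [0.003, 1.0, 0.026, 0.004]
ft_force: [0.9, -0.1, -0.9]
width: 0.218
finger_force: 59.3
```

```bash
python3 - <<'E'
from h import *
a,R,s=yang();print(s['width'],s['finger_force'])
O=np.array([.5965,.1415]);b=.038;ex=np.array([np.cos(b),np.sin(b)]);ey=np.array([-np.sin(b),np.cos(b)])
for y in(-.065,0,.065): 
  g=O+y*ey-.012*ex;print(g.round(3));go([*g,.1],-87.8)
E
```

```text
0.21771842299885008 59.28053677082062
[0.587 0.076]
go yang -87.1 twist 0.7 shift [ 0.1016 -0.2938  0.0458] q1,q6 [-0.64  0.88] t 18.5
[0.585 0.141]
go yang -87.1 twist 0.7 shift [ 0.1016 -0.3588  0.0458] q1,q6 [-0.64  0.88] t 18.5
[0.582 0.206]
go yang -87.1 twist 0.7 shift [ 0.1016 -0.4238  0.0458] q1,q6 [-0.64  0.88] t 18.5
```

Emit:
{"fn": "move_arm", "kwargs": {"plan": [[[0.009,-0.036,0,0.7],[0.009,-0.036,0,0],[0.009,-0.036,0,0],[0.009,-0.036,0,0],[0.009,-0.036,0,0],[0.009,-0.036,0,0],[0.009,-0.036,0,0],[0.009,-0.036,0,0],[0.009,-0.036,0,0],[0.009,-0.036,0,0],[0.009,-0.036,0,0],[0.004,-0.028,0,0]]]}}

```text
time_s: 19.5
ee_pos: [0.5811, 0.21, 0.2945]
orientation: [-0.0, 1.0, 0.02, -0.0]
ft_force: [-0.0, -1.1, -1.2]
width: 0.216
finger_force: 59.3
```

Emit:
{"fn": "move_arm", "kwargs": {"plan": [[[0,0,0.03,0],[0,0,0.03,0],[0,0,0,0],[0,0,0,0]]]}}

```text
time_s: 19.83
ee_pos: [0.5798, 0.2072, 0.2327]
orientation: [0.0, 1.0, 0.02, -0.003]
ft_force: [-0.8, 0.8, -0.8]
width: 0.217
finger_force: 59.3
```

```bash
python3 - <<'E'
from h import *
go([.583,.206,.026],-87.8);print(status.sense()['width'])
shot('side');find('file0_mid','side')
shot('wrist','wrist6.png')
E
```

```text
go yang -87.8 twist 0.0 shift [0.0032 0.0013 0.0517] q1,q6 [0.15 1.68] t 19.83
0.21661427683378268
call file0_mid side 0.76 [ 0.295 -0.317  0.01 ] [362. 188.]
call file0_mid side 0.69 [ 0.517 -0.383  0.011] [294. 168.]
```

View pics/wrist6.png

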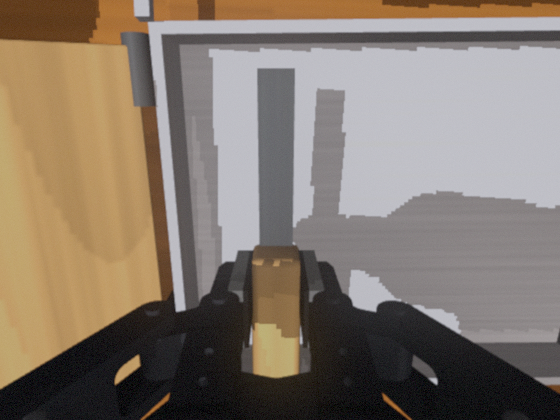

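The file is held level and lies parallel to the walls, inside the box (blade tip at (276,70), wall at column 170). I lower and release it.

Emit:
{"fn": "move_arm", "kwargs": {"plan": [[[0.002,0.001,0.02,0],[0,0,0.02,0],[0,0,0.008,0],[0,0,0.003,0],[0,0,0,0],[0,0,0,0]]]}}

```text
time_s: 20.48
ee_pos: [0.5839, 0.2063, 0.1851]
orientation: [-0.0, 1.0, 0.019, 0.001]
ft_force: [0.2, 1.1, -1.0]
width: 0.217
finger_force: 59.3
```

Emit:
{"fn": "move_arm", "kwargs": {"plan": [[[0,0,0,0],[0,0,0,0],[0,0,0,0],[0,0,-0.02,0],[0,0,-0.03,0],[0,0,-0.04,0],[0,0,-0.04,0],[-0.009,0.04,0,0],[-0.009,0.04,0,0],[-0.009,0.04,0,0],[-0.009,0.04,0,0],[-0.009,0.04,0,0]]], "fingers": 0.042}}

```text
time_s: 21.48
ee_pos: [0.5455, 0.0033, 0.3146]
orientation: [0.0, 1.0, 0.02, 0.001]
ft_force: [1.4, -0.3, 0.5]
width: 0.491
finger_force: 0.0
```

Emit:
{"fn": "move_arm", "kwargs": {"plan": [[[-0.008,0.04,0,0],[-0.008,0.04,0,0],[-0.008,0.04,0,0],[-0.008,0.04,0,0],[-0.008,0.04,0,0],[-0.008,0.04,0,0],[-0.008,0.04,0,0],[0,0.03,0,0],[0,0,0,0],[0,0,0,0]]]}}

```text
time_s: 22.32
ee_pos: [0.5018, -0.309, 0.3141]
orientation: [0.0, 1.0, 0.018, 0.0]
ft_force: [-0.0, 0.6, -0.5]
width: 0.491
finger_force: 0.0
```

```bash
python3 - <<'E'
from h import *
a,R,s=yang();print(s['ee_pos'],a,s['time_s'])
for c in('wrist','top'):
    shot(c,c+'7.png');find('file0_mid',c);find('file0',c);rects('file0',c,.01)
go([.48,-.302,.021],-84)
E
```

```text
[ 0.50180761 -0.3089663   0.31413314] -87.94504538984702 22.3167
call file0_mid wrist 0.58 [ 0.515 -0.382  0.007] [372. 182.]
call file0 wrist 0.76 [ 0.516 -0.382 -0.002] [370. 179.]
call file0 wrist 0.61 [ 0.486 -0.302  0.   ] [270. 212.]
file0 wrist 0.96 3935 [ 0.485 -0.299] [(np.float64(0.019), np.float64(97.5)), (np.float64(0.15), np.float64(7.5))]
file0 wrist 0.63 4550 [ 0.519 -0.381] [(np.float64(0.142), np.float64(168.0)), (np.float64(0.023), np.float64(75.7))]
file0 wrist 0.39 1595 [ 0.399 -0.144] [(np.float64(0.065), np.float64(163.6)), (np.float64(0.028), np.float64(79.6))]
call file0_mid top 0.58 [ 0.517 -0.384  0.01 ] [384. 211.]
call file0_mid top 0.51 [ 0.295 -0.319  0.012] [364. 280.]
call file0_mid top 0.43 [ 0.612 -0.475 -0.002] [410. 183.]
call file0 top 0.69 [0.593 0.204 0.004] [201. 184.]
call file0 top 0.57 [ 0.516 -0.379  0.003] [382. 211.]
call file0 top 0.56 [ 0.295 -0.321  0.   ] [364. 280.]
file0 top 0.63 263 [0.596 0.208] [(np.float64(0.019), np.float64(91.0)), (np.float64(0.142), np.float64(2.5))]
file0 top 0.5 89 [ 0.493 -0.379] [(np.float64(0.022), np.float64(91.0)), (np.float64(0.045), np.float64(178.8))]
go yang -87.7 twist -3.7 shift [-0.022  -0.0065  0.1379] q1,q6 [-0.75  0.78] t 22.72
```

View pics/wrist7.png

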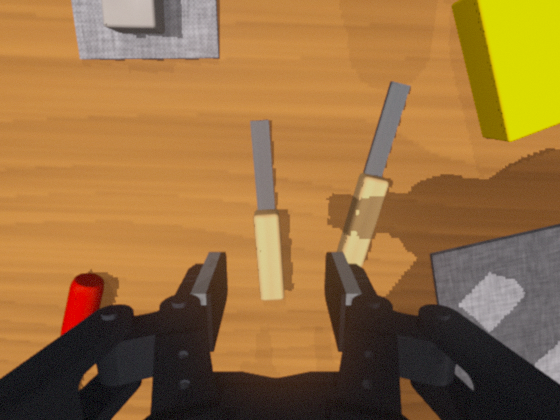

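File A lies in the box. The next file is at (268,210), turned 7.5 degrees.

Emit:
{"fn": "move_arm", "kwargs": {"plan": [[[0,0,0,-5.3],[-0.0125,-0.005,0.03,0],[-0.0125,-0.005,0.03,0],[0,0,0.03,0],[0,0,0.025,0],[0,0,0.015,0],[0,0,0.008,0],[0,0,0,0],[0,0,0,0]]], "fingers": 0.045}}

```text
time_s: 23.47
ee_pos: [0.4765, -0.3005, 0.1762]
orientation: [0.0, 0.998, 0.066, 0.0]
ft_force: [0.3, -0.2, 0.1]
width: 0.528
finger_force: 0.0
```

Emit:
{"fn": "move_arm", "kwargs": {"plan": [[[0,0,0,0],[0,0,0,0],[0,0,0,0],[0,0,0,0],[0,0,0,0],[0,0,0,0]]], "fingers": 0.0}}

```text
time_s: 23.97
ee_pos: [0.4769, -0.3012, 0.1776]
orientation: [0.001, 0.998, 0.066, 0.001]
ft_force: [-0.3, 0.5, 6.9]
width: 0.217
finger_force: 60.3
```

Emit:
{"fn": "move_arm", "kwargs": {"plan": [[[0,0,-0.01,0],[0,0,-0.03,0],[0,0,-0.03,0],[0,0,-0.03,0],[0,0,-0.02,0],[0,0,0,5.3]]]}}

```text
time_s: 24.47
ee_pos: [0.4775, -0.3017, 0.3021]
orientation: [0.003, 1.0, 0.02, 0.003]
ft_force: [1.5, -1.2, -0.2]
width: 0.216
finger_force: 59.3
```

```bash
python3 - <<'E'
from h import *
go([.587,.141,.1],-87.8)
E
```

```text
go yang -87.7 twist 0.1 shift [ 0.1264 -0.4382  0.0471] q1,q6 [-0.77  0.76] t 24.47
```

Emit:
{"fn": "move_arm", "kwargs": {"plan": [[[0.01,-0.037,0,0],[0.01,-0.037,0,0],[0.01,-0.037,0,0],[0.01,-0.037,0,0],[0.01,-0.037,0,0],[0.01,-0.037,0,0],[0.011,-0.037,0,0],[0.011,-0.037,0,0],[0.011,-0.037,0,0],[0.011,-0.037,0,0],[0.011,-0.037,0,0],[0.011,-0.031,0,0]]]}}

```text
time_s: 25.47
ee_pos: [0.5847, 0.1447, 0.2967]
orientation: [-0.0, 1.0, 0.02, 0.0]
ft_force: [0.4, -1.4, -0.0]
width: 0.218
finger_force: 59.3
```

Emit:
{"fn": "move_arm", "kwargs": {"plan": [[[0,0,0.03,0],[0,0,0.03,0],[0,0,0,0],[0,0,0,0]]]}}

```text
time_s: 25.8
ee_pos: [0.5838, 0.1421, 0.2347]
orientation: [0.0, 1.0, 0.02, -0.002]
ft_force: [0.4, 0.1, 0.3]
width: 0.218
finger_force: 59.3
```

```bash
python3 - <<'E'
from h import *
go([.587,.141,.0275],-87.8);print(status.sense()['width'])
shot('top','top8.png');find('file0','top');shot('wrist','wrist8.png');find('file0_mid','wrist')
E
```

```text
go yang -87.7 twist 0.1 shift [0.0031 0.0012 0.0522] q1,q6 [0.04 1.57] t 25.8
0.2178453518241908
call file0 top 0.71 [ 0.292 -0.322  0.   ] [365. 281.]
call file0 top 0.53 [0.589 0.207 0.008] [200. 185.]
call file0 top 0.5 [ 0.515 -0.384  0.004] [383. 211.]
```

Emit:
{"fn": "move_arm", "kwargs": {"plan": [[[0.002,0.001,0.02,0],[0,0,0.02,0],[0,0,0.008,0],[0,0,0.003,0],[0,0,0,0],[0,0,0,0]]]}}

```text
time_s: 26.5
ee_pos: [0.5876, 0.141, 0.186]
orientation: [-0.0, 1.0, 0.019, 0.001]
ft_force: [0.2, 0.1, -0.9]
width: 0.213
finger_force: 59.3
```

Emit:
{"fn": "move_arm", "kwargs": {"plan": [[[0,0,0,0],[0,0,0,0],[0,0,0,0],[0,0,-0.02,0],[0,0,-0.03,0],[0,0,-0.04,0],[0,0,-0.04,0],[-0.006,0.04,0,0],[-0.006,0.04,0,0],[-0.006,0.04,0,0],[-0.006,0.04,0,0],[-0.006,0.04,0,0]]], "fingers": 0.042}}

```text
time_s: 27.5
ee_pos: [0.5643, -0.0614, 0.3156]
orientation: [0.0, 1.0, 0.02, 0.001]
ft_force: [0.8, 0.5, -0.6]
width: 0.491
finger_force: 0.0
```

Emit:
{"fn": "move_arm", "kwargs": {"plan": [[[-0.006,0.04,0,1.5],[-0.006,0.04,0,1.5],[-0.006,0.04,0,1.5],[-0.006,0.04,0,1.5],[-0.006,0.04,0,1.5],[-0.006,0.04,0,1.5],[-0.006,0.04,0,1.5],[0,0.025,0,1.5],[0,0,0,0],[0,0,0,0]]]}}

```text
time_s: 28.33
ee_pos: [0.5076, -0.3639, 0.3151]
orientation: [0.0, 0.996, -0.086, 0.0]
ft_force: [0.4, 0.2, -0.3]
width: 0.487
finger_force: 0.0
```

```bash
python3 - <<'E'
from h import *
a,R,s=yang();print(s['ee_pos'],a,s['time_s'])
for c in('wrist','top'):
    shot(c,c+'9.png');find('file0_mid',c);find('file0',c);rects('file0',c,.01)
go([.507,-.382,.021],-101.5)
E
```

```text
[ 0.50761917 -0.36392613  0.31505126] -99.92034494005759 28.3333
call file0_mid wrist 0.88 [ 0.513 -0.38   0.011] [298. 185.]
call file0 wrist 0.96 [ 0.515 -0.385  0.001] [304. 180.]
file0 wrist 0.78 4197 [ 0.517 -0.381] [(np.float64(0.148), np.float64(169.3)), (np.float64(0.02), np.float64(78.9))]
call file0_mid top 0.65 [ 0.294 -0.321  0.011] [365. 281.]
call file0_mid top 0.41 [0.596 0.142 0.003] [221. 184.]
call file0 top 0.77 [0.594 0.206 0.006] [201. 184.]
call file0 top 0.65 [0.595 0.141 0.011] [221. 184.]
call file0 top 0.49 [ 0.296 -0.318 -0.   ] [364. 280.]
file0 top 0.56 239 [0.596 0.208] [(np.float64(0.019), np.float64(91.0)), (np.float64(0.135), np.float64(2.5))]
file0 top 0.44 90 [ 0.313 -0.364] [(np.float64(0.047), np.float64(116.9)), (np.float64(0.022), np.float64(26.0))]
go yang -99.7 twist 1.8 shift [0.0024 0.0205 0.1389] q1,q6 [-0.81  0.93] t 28.73
```

View pics/top9.png

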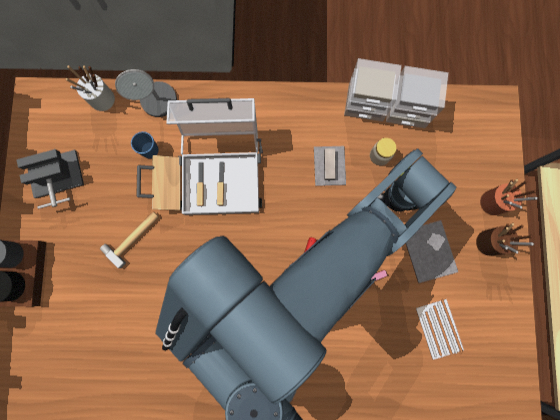

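The top view shows two files side by side in the box at (200,190) and (221,190), the stone mid-pad at (330,165) and the hood open. Now the third file.

Emit:
{"fn": "move_arm", "kwargs": {"plan": [[[0,0,0,1],[0.001,0.009,0.03,0],[0.001,0.008,0.03,0],[0,0,0.03,0],[0,0,0.025,0],[0,0,0.015,0],[0,0,0.009,0],[0,0,0,0],[0,0,0,0]]], "fingers": 0.045}}

```text
time_s: 29.48
ee_pos: [0.5074, -0.3797, 0.1765]
orientation: [0.0, 0.996, -0.094, 0.0]
ft_force: [0.0, -0.6, 0.3]
width: 0.521
finger_force: 0.0
```

Emit:
{"fn": "move_arm", "kwargs": {"plan": [[[0,0,0,0],[0,0,0,0],[0,0,0,0],[0,0,0,0],[0,0,0,0],[0,0,0,0]]], "fingers": 0.0}}

```text
time_s: 29.98
ee_pos: [0.5078, -0.3802, 0.178]
orientation: [0.001, 0.996, -0.094, 0.001]
ft_force: [0.9, -0.2, 6.8]
width: 0.214
finger_force: 61.1
```

Emit:
{"fn": "move_arm", "kwargs": {"plan": [[[0,0,-0.01,0],[0,0,-0.03,0],[0,0,-0.03,0],[0,0,-0.03,0],[0,0,-0.02,0],[0,0,0,-6.5],[0,0,0,-6.4]]]}}

```text
time_s: 30.57
ee_pos: [0.5075, -0.3799, 0.2993]
orientation: [0.002, 1.0, 0.021, 0.002]
ft_force: [0.1, 0.3, -0.9]
width: 0.216
finger_force: 60.2
```

```bash
python3 - <<'E'
from h import *
go([.589,.076,.1],-87.8)
E
```

```text
go yang -87.6 twist 0.2 shift [ 0.0989 -0.4524  0.0443] q1,q6 [-0.83  0.7 ] t 30.57
```

Emit:
{"fn": "move_arm", "kwargs": {"plan": [[[0.008,-0.038,0,0],[0.008,-0.038,0,0],[0.008,-0.038,0,0],[0.008,-0.038,0,0],[0.008,-0.038,0,0],[0.008,-0.038,0,0],[0.008,-0.038,0,0],[0.008,-0.038,0,0],[0.008,-0.038,0,0],[0.008,-0.038,0,0],[0.008,-0.038,0,0],[0.01,-0.034,0,0]]]}}

```text
time_s: 31.57
ee_pos: [0.5877, 0.0783, 0.2967]
orientation: [-0.0, 1.0, 0.019, 0.0]
ft_force: [0.2, -0.4, -0.4]
width: 0.217
finger_force: 60.2
```

Emit:
{"fn": "move_arm", "kwargs": {"plan": [[[0,0,0.03,0],[0,0,0.03,0],[0,0,0,0],[0,0,0,0]]]}}

```text
time_s: 31.9
ee_pos: [0.5871, 0.0761, 0.2348]
orientation: [-0.0, 1.0, 0.019, -0.002]
ft_force: [0.6, 0.5, 0.4]
width: 0.217
finger_force: 60.2
```

```bash
python3 - <<'E'
from h import *
go([.589,.076,.0275],-87.8);print(status.sense()['width'])
shot('wrist','wrist10.png')
E
```

```text
go yang -87.8 twist -0.0 shift [0.0019 0.0002 0.0523] q1,q6 [-0.07  1.46] t 31.9
0.2167693583728439
```

View pics/wrist10.png

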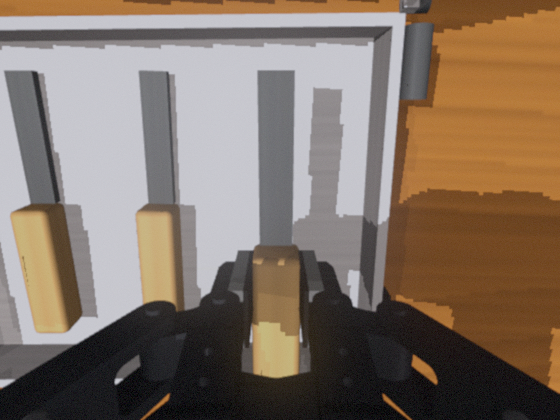

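The third file is level beside the other two (column 276, right wall at 385). I release it, then raise the gripper and head for the flap grip.

Emit:
{"fn": "move_arm", "kwargs": {"plan": [[[0.001,0,0.02,0],[0,0,0.02,0],[0,0,0.008,0],[0,0,0.003,0],[0,0,0,0],[0,0,0,0]]]}}

```text
time_s: 32.45
ee_pos: [0.5899, 0.0756, 0.1864]
orientation: [0.0, 1.0, 0.018, 0.001]
ft_force: [-0.3, -0.2, -0.8]
width: 0.221
finger_force: 60.2
```

Emit:
{"fn": "move_arm", "kwargs": {"plan": [[[0,0,0,0],[0,0,0,0],[0,0,0,0],[0,0,-0.02,0],[0,0,-0.03,0],[0,0,-0.03,0],[0,0,-0.03,0],[0,0,0,0]]], "fingers": 0.04}}

```text
time_s: 33.12
ee_pos: [0.5916, 0.0759, 0.3022]
orientation: [0.001, 1.0, 0.019, 0.006]
ft_force: [1.0, 0.0, 0.9]
width: 0.471
finger_force: 0.0
```

Emit:
{"fn": "move_arm", "kwargs": {"plan": [[[0,-0.03,0,0],[0,-0.03,0,0],[0,-0.03,0,0],[0,-0.03,0,0],[0,-0.03,0,0],[0,-0.03,0,0],[0,-0.03,0,0],[0,-0.03,0,0],[0,-0.03,0,0],[0,-0.03,0,0],[0,0,0,0],[0,0,0,0]]]}}

```text
time_s: 34.12
ee_pos: [0.5773, 0.3773, 0.2944]
orientation: [0.0, 1.0, 0.02, -0.0]
ft_force: [0.2, -1.0, -0.6]
width: 0.47
finger_force: 0.0
```

```bash
python3 - <<'E'
from h import *
for c in('wrist','side','top'):
    shot(c,c+'11.png');find('flap_grip',c);find('flap_hinge',c);find('file0',c)
go([.582,.383,.09],-87.8)
E
```

```text
call flap_grip wrist 0.55 [0.582 0.379 0.088] [269. 236.]
call flap_hinge wrist 0.79 [0.592 0.261 0.04 ] [452. 201.]
call file0 wrist 0.58 [0.594 0.206 0.008] [506. 188.]
call flap_grip side 0.93 [0.583 0.378 0.087] [193. 343.]
call flap_grip side 0.41 [0.594 0.14  0.018] [226. 277.]
call flap_hinge side 0.65 [0.593 0.272 0.042] [208. 314.]
call flap_hinge side 0.52 [ 0.337  0.137 -0.002] [336. 299.]
call file0 side 0.88 [0.591 0.208 0.005] [219. 303.]
call file0 side 0.8 [0.6   0.079 0.007] [231. 262.]
call file0 side 0.75 [0.594 0.14  0.007] [227. 280.]
call file0 side 0.54 [ 0.293 -0.321 -0.003] [362. 190.]
call flap_grip top 0.83 [0.58  0.385 0.086] [137. 182.]
call flap_hinge top 0.75 [0.589 0.268 0.039] [179. 183.]
call flap_hinge top 0.57 [0.585 0.383 0.087] [138. 180.]
call flap_hinge top 0.43 [ 0.597  0.141 -0.001] [221. 184.]
call file0 top 0.79 [0.593 0.206 0.007] [200. 184.]
call file0 top 0.77 [0.598 0.145 0.01 ] [219. 183.]
call file0 top 0.76 [0.598 0.079 0.006] [240. 184.]
call file0 top 0.61 [ 0.296 -0.32  -0.004] [364. 280.]
go yang -87.9 twist -0.1 shift [ 0.0042 -0.0074  0.0499] q1,q6 [0.4  1.94] t 34.72
```

View pics/wrist11.png

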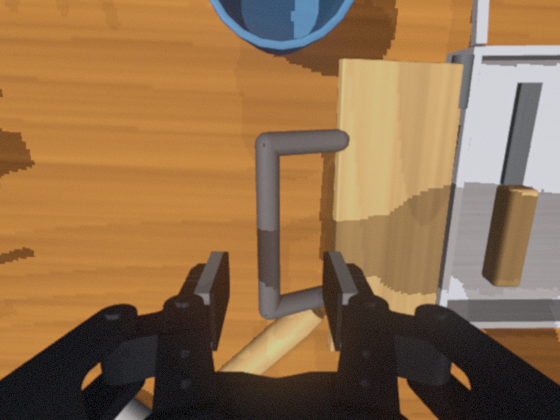

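View pics/side11.png

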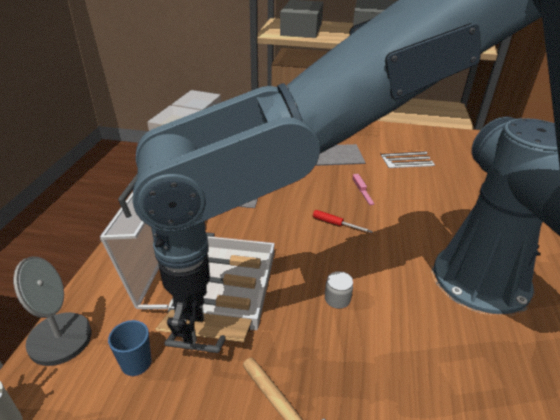

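Three files lie side by side in the box and the flap bar is between the fingers (column 268). The cup (280,30) and the mallet are clear. I pinch the bar.

Emit:
{"fn": "move_arm", "kwargs": {"plan": [[[0.004,-0.005,0.02,0],[0,0,0.015,0],[0,0,0.01,0],[0,0,0.007,0],[0,0,0,0],[0,0,0,0]]], "fingers": 0.036}}

```text
time_s: 35.22
ee_pos: [0.5816, 0.3807, 0.2421]
orientation: [0.0, 1.0, 0.019, -0.001]
ft_force: [-0.0, -0.2, 0.7]
width: 0.42
finger_force: 0.0
```

Emit:
{"fn": "move_arm", "kwargs": {"plan": [[[0,0,0,0],[0,0,0,0],[0,0,0,0],[0,0,0,0],[0,0,0,0],[0,0,0,0]]], "fingers": 0.0}}

```text
time_s: 35.72
ee_pos: [0.5821, 0.3812, 0.2439]
orientation: [-0.001, 1.0, 0.019, 0.001]
ft_force: [1.0, 2.5, 4.0]
width: 0.115
finger_force: 58.8
```

```bash
python3 - <<'E'
from h import *
s=status.sense();print(s['ee_pos'],s['ft_force'],s['width'])
g=s['ee_pos']-[0,0,.155]
a=np.arctan2(g[2]-.038,g[1]-.2675);print(a,np.hypot(g[2]-.038,g[1]-.2675))
t=np.linspace(a,np.pi/2,13);p=.125*np.c_[np.cos(t),np.sin(t)];print((np.diff(p,axis=0)*1000).round(1).tolist())
E
```

```text
[0.58210073 0.38124661 0.24387234] [0.97533619 2.54599792 3.95868956] 0.11467710325281785
0.42055858758851933 0.12460452303777284
[[-5.4, 10.7], [-6.4, 10.1], [-7.3, 9.5], [-8.2, 8.7], [-9.0, 7.9], [-9.7, 7.0], [-10.4, 6.0], [-10.9, 5.0], [-11.3, 3.9], [-11.6, 2.8], [-11.9, 1.7], [-12.0, 0.6]]
```

Tool +y is the box's -y direction, so moving inward and up is [0, +, -].

Emit:
{"fn": "move_arm", "kwargs": {"plan": [[[0,0.0055,-0.0105,0],[0,0.0065,-0.01,0],[0,0.0075,-0.0095,0],[0,0.008,-0.0085,0],[0,0.009,-0.008,0],[0,0.0095,-0.007,0],[0,0.0105,-0.006,0],[0,0.011,-0.005,0],[0,0.0115,-0.004,0],[0,0.0115,-0.003,0],[0,0.012,-0.0015,0],[0,0.012,-0.0005,0]]]}}

```text
time_s: 36.72
ee_pos: [0.5868, 0.2677, 0.3207]
orientation: [-0.002, 1.0, 0.019, 0.003]
ft_force: [-1.2, 7.5, 13.3]
width: 0.113
finger_force: 62.8
```

Emit:
{"fn": "move_arm", "kwargs": {"plan": [[[0,0,0,0],[0,0,0,0],[0,0,0,0]]]}}

```text
time_s: 36.97
ee_pos: [0.5871, 0.266, 0.32]
orientation: [0.0, 1.0, 0.019, 0.003]
ft_force: [-2.4, -2.0, 16.1]
width: 0.115
finger_force: 64.2
```

```bash
python3 - <<'E'
from h import *
s=status.sense();g=s['ee_pos']-[0,0,.155];print(s['ee_pos'],s['ft_force'],s['width'],np.arctan2(g[2]-.038,g[1]-.2675))
for c in('side','top'):
    shot(c);find('flap_grip',c);find('flap_hinge',c)
E
```

```text
[0.58710265 0.26595267 0.31999691] [-2.4038214  -1.95431293 16.12051904] 0.1153386813833007 1.5829796976736477
call flap_grip side 0.56 [0.591 0.265 0.165] [205. 268.]
call flap_hinge side 0.61 [0.594 0.27  0.039] [208. 314.]
call flap_grip top 0.54 [ 0.702 -0.371  0.003] [378. 155.]
call flap_hinge top 0.62 [0.588 0.27  0.039] [179. 183.]
```

Emit:
{"fn": "move_arm", "kwargs": {"plan": [[[0,0,0,0],[0,0,0,0],[0,0,0,0],[0,0,-0.02,0],[0,0,-0.03,0],[0,0,-0.03,0],[-0.04,0,0,0],[-0.04,0,0,0],[-0.04,0,0,0],[-0.04,0,0,0],[-0.04,0,0,0],[0,0,0,0]]], "fingers": 0.04}}

```text
time_s: 38.27
ee_pos: [0.3796, 0.2586, 0.3938]
orientation: [0.001, 1.0, 0.02, -0.004]
ft_force: [0.7, 1.0, 0.0]
width: 0.469
finger_force: 0.0
```

```bash
python3 - <<'E'
from h import *
for c in('side','top','wrist'):
    shot(c,c+'12.png');find('flap_grip',c);find('flap_hinge',c);find('hood_handle',c);find('file0',c);find('whetstone',c)
rects('pad','top',.004,3)
s=status.sense();print(s['ee_pos'],s['time_s'])
a=cv2.imread('pics/side12.png');b=cv2.imread('pics/top12.png')
cv2.imwrite('pics/m.png',np.vstack([cv2.resize(a[190:400,80:400],(800,300)) if 0 else cv2.resize(a[150:360,80:430],(500,300)),cv2.resize(b[80:290,120:470],(500,300))]))
E
```

```text
call flap_grip side 0.93 [0.589 0.264 0.165] [206. 268.]
call flap_hinge side 0.78 [0.595 0.269 0.041] [208. 313.]
call hood_handle side 0.68 [0.778 0.151 0.257] [131. 183.]
call file0 side 0.92 [0.6   0.08  0.008] [231. 262.]
call file0 side 0.78 [0.594 0.144 0.009] [226. 281.]
call file0 side 0.68 [ 0.297 -0.317 -0.   ] [361. 191.]
call file0 side 0.44 [0.59  0.265 0.163] [206. 269.]
call file0 side 0.44 [ 0.702 -0.373 -0.003] [238. 167.]
call whetstone side 0.82 [ 0.668 -0.203  0.001] [234. 196.]
call flap_grip top 0.75 [ 0.614 -0.475 -0.001] [410. 182.]
call flap_grip top 0.62 [0.585 0.269 0.162] [169. 175.]
call flap_grip top 0.46 [0.571 0.203 0.013] [201. 191.]
call flap_grip top 0.32 [ 0.339  0.136 -0.005] [220. 264.]
call flap_hinge top 0.73 [0.586 0.27  0.041] [178. 184.]
call hood_handle top 0.78 [0.777 0.149 0.26 ] [209. 100.]
call hood_handle top 0.37 [0.601 0.071 0.017] [242. 182.]
call file0 top 0.8 [0.596 0.143 0.007] [220. 184.]
call file0 top 0.68 [0.571 0.202 0.005] [202. 191.]
call file0 top 0.67 [0.599 0.077 0.006] [241. 183.]
call file0 top 0.64 [ 0.293 -0.318 -0.   ] [364. 281.]
call file0 top 0.61 [ 0.341  0.135 -0.006] [220. 263.]
call whetstone top 0.69 [ 0.664 -0.211  0.001] [329. 166.]
call whetstone top 0.65 [0.602 0.077 0.015] [240. 182.]
call hood_handle wrist 0.72 [0.419 0.41  0.001] [126. 135.]
pad top 0.94 962 [ 0.666 -0.209] [(np.float64(0.105), np.float64(91.0)), (np.float64(0.134), np.float64(179.6))]
pad top 0.72 2280 [ 0.392 -0.528] [(np.float64(0.136), np.float64(109.2)), (np.float64(0.177), np.float64(16.3))]
pad top 0.42 278 [0.579 0.206] [(np.float64(0.023), np.float64(91.0)), (np.float64(0.139), np.float64(2.4))]
[0.38616703 0.25897416 0.39631591] 39.2167
```

View pics/m.png

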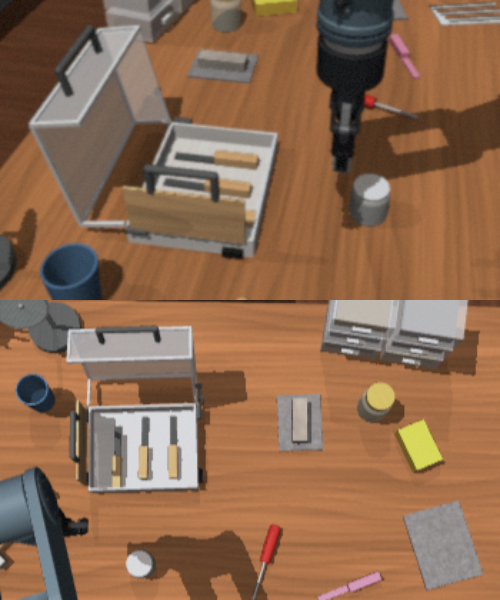

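The flap stands upright, the hood is open and the stone is mid-pad. However, file A has slid about 2 cm toward the near wall (the knock), so I check by numbers that it still lies flat.

Emit:
{"fn": "move_arm", "kwargs": {"plan": [[[0.02,0.03,-0.015,0],[0.02,0.03,-0.015,0],[0.02,0.03,0,0],[0,0,0,0],[0,0,0,0]]]}}

```text
time_s: 39.63
ee_pos: [0.4503, 0.1699, 0.4264]
orientation: [-0.0, 1.0, 0.017, 0.0]
ft_force: [-1.0, 0.6, -0.1]
width: 0.472
finger_force: 0.0
```

```bash
python3 - <<'E'
from h import *
for k in range(2):
    shot('wrist','wrist13.png');find('file0','wrist');find('file0_mid','wrist');rects('file0','wrist',.015)
rects('dustbox','wrist',.036,1)
find('flap_grip','wrist')
E
```

```text
call file0 wrist 0.95 [0.573 0.202 0.009] [249.  44.]
call file0 wrist 0.75 [0.595 0.075 0.004] [378.  26.]
call file0 wrist 0.71 [0.592 0.14  0.002] [313.  27.]
call file0_mid wrist 0.56 [0.597 0.081 0.011] [375.  22.]
file0 wrist 0.94 2232 [0.571 0.077] [(np.float64(0.088), np.float64(3.1)), (np.float64(0.024), np.float64(89.7))]
file0 wrist 0.63 2174 [0.555 0.203] [(np.float64(0.02), np.float64(93.8)), (np.float64(0.11), np.float64(3.4))]
file0 wrist 0.58 1975 [0.568 0.143] [(np.float64(0.089), np.float64(0.6)), (np.float64(0.02), np.float64(90.0))]
call file0 wrist 0.96 [0.575 0.205 0.008] [247.  42.]
call file0 wrist 0.9 [0.593 0.141 0.004] [313.  26.]
call file0 wrist 0.81 [0.596 0.072 0.007] [384.  24.]
call file0_mid wrist 0.82 [0.6   0.075 0.015] [384.  18.]
call file0_mid wrist 0.52 [0.596 0.139 0.001] [314.  23.]
file0 wrist 0.96 1964 [0.57 0.14] [(np.float64(0.087), np.float64(0.3)), (np.float64(0.021), np.float64(89.7))]
file0 wrist 0.79 2222 [0.557 0.2  ] [(np.float64(0.02), np.float64(93.5)), (np.float64(0.109), np.float64(3.2))]
dustbox wrist 0.6 31605 [0.553 0.172] [(np.float64(0.304), np.float64(92.2)), (np.float64(0.109), np.float64(9.8))]
```

```bash
python3 -c "
from h import *
print(order.job_done())"
```

```text
the job is handed in; nothing more can be done
None
```

I handed the job in at about 40 s: the hood is fully open, the whetstone is in the middle of the smaller pad, the three files present lie side by side flat in the box (one got knocked about 2 cm but measured still flat), and the flap stands upright.

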